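# Uncover the tube rack and hold the long sample tube tipped over the light pad

### The job

Lift the clear dust hood off the tube rack and stand it upright on the bare bench. Then draw the one long tube out of the rack, leaving the two short ones in their holes, and hold it raised about a hand's breadth over the middle of the light pad, tipped at 45 degrees with its cap end up, so that the dry deposit in its foot can be inspected. Finish while still holding it there in the gripper, still and touching nothing else, and leave everything else on the bench where it is.

Things in the scene. Friction and masses are not known exactly. Their poses are not given: they have to be found in the camera images.
- rack: Blue block fixed to the bench, 76 (x) by 190 (y) by 60 mm high, with three blind round holes 30 mm wide and 50 mm deep in a row along its y axis, at y = -56, 0 and +56 mm. Each holds one tube, in any order. Origin: centre of the underside, on the bench; z up. On its far side, away from the robot, the bench is bare: a strip 220 mm long parallel to the rack, from 55 to 190 mm from the rack's centre line along its +x axis, is always free.
- hood: Loose clear plastic dust hood, a box open below, 62 (x) by 170 (y) by 76 mm high, walls 4 mm, about 160 g. At first it stands on the top face of the rack over all three tubes, centred to a few mm and in line with the rack; the long tube ends about 7 mm below its ceiling. On its roof stands a white upright grip bar, 14 mm thick (x), 70 mm long (y), 36 mm high. Origin: centre of the hood's lower rim; z up.
- hood_grip (a point): A point within the hood's grip bar, on its centre line, 97 mm above the hood's lower rim: 21 mm above the roof and 15 mm below the bar's top. Axes as the hood's: pinch the bar along x.
- tube: The long tube, loose, 115 mm long over all, about 45 g: 27 mm body with a blunt conical foot and a grey screw cap 34 mm wide and 20 mm high at the top. It looks like the two short tubes but is 30 mm longer. Origin: the tip of its foot; z runs along the tube to the cap. It stands upright in one of the rack's holes, foot 10 mm above the bench, cap top 125 mm above the bench (65 mm above the rack).
- tube_cap (a point): Point on the long tube's axis within its cap, 105 mm from the foot (10 mm below the cap's top).
- tube_mid (a point): Point on the long tube's axis halfway along it, 57.5 mm from the foot.
- short_a: A short tube, loose: as the long one but 85 mm long, cap top 95 mm above the bench. Origin: tip of its foot. Stands in another of the rack's holes; leave it there.
- short_b: The other short tube, the same as short_a, in the remaining hole.
- pad: Light pad fixed flat on the bench: 160 by 160 by 16 mm, grey rim and white face. Origin: centre of its underside, on the bench; z up.
- reagent: Bystander: brown bottle, 60 mm wide, 125 mm high, towards the far side of the bench. Origin: centre of its underside.
- beaker: Bystander: glass beaker, 68 mm wide, 85 mm high, beyond the light pad. Origin: centre of its underside.
- jar: Bystander: small white jar, 44 mm wide, 50 mm high, on the robot's side between rack and light pad. Origin: centre of its underside.
- timer: Bystander: flat white timer, 55 by 75 by 22 mm, left of the light pad. Origin: centre of its underside.
There are look-alikes about, which are no part of the job. Leave any red look-alike of the hood alone.

How it is judged:
By the outcome, as a careful person would: the job done as asked, in the order asked, and still so for the second after the job is handed in, while the arm keeps its last pose, push and grip.
It also fails if it takes over 45 s, if anything falls off the work surface, if the arm or the gripper's body presses on something with over 40 N, if the wrist force passes 120 N, or if a joint passes its speed limit or range.

### The arm

A 7-joint arm with a two-finger parallel gripper is mounted at the origin on the work surface. World frame = base frame: x ahead of the robot, y to its left, z up, the work surface at z = 0. Lengths are in m, angles in rad, forces in N, time in s.
With the tool pointing down it reaches from about 0.4 to 0.85 m from the base axis. Payload 10.4 kg.
Tool frame: the origin (TCP) lies between the finger pads; the fingertips stand manip.finger_overhang ahead of it and the grasp point (between the pads) lies 11 mm behind it (manip.finger_overhang is the distance from the TCP to the fingertips, in m); x points along the fingers, z is the direction in which the jaws open and shut, and the axes are right-handed (so a half turn about x gives the same grasp; the last joint's range is limited). The gripper opens to 85 mm and grips with 20 to 120 N. Pads are 22 mm wide; open, the fingers measure 114 mm over their backs; the gripper's body (76 mm by 85 mm) begins 54 mm behind the grasp point. The pads swing forward as they close: fully open they stand 13 mm farther back than shut.
Start: joints at [1.206, 0.332, -0.065, 1.46, 0.022, 1.35, -0.088], TCP at [0.21, -0.589, 0.239] pointing down, gripper open.
Joint ranges: [-2.6, 2.6], [-0.5, 2.12], [-1.47, 1.34], [0.16, 2.42], [-1.27, 4.41], [0.06, 2.06], [-2.6, 2.6]. Speed limits (rad/s): [2.22, 2.22, 2.79, 2.79, 3.14, 3.14, 3.14].

### API

Orientations are given as a unit quaternion [x, y, z, w].
In Python, from workcell import get_obs, camera, workorder, manip gives the robot as it stands. The module is installed in compiled form; this text tells all that it offers.
- The arm moves only by the tool play_rows, never from a script. Its argument "increments" is text: rows parted by semicolons, each of 4 numbers parted by spaces: the shift along the tool's x, y, z in m, then the turn about the tool's x in rad. A call has 1 to 20 rows; each row shifts and turns the pose as measured when the row begins, along the tool's axes as they then stand; what a row does not reach is not made up. A row lasts 1/10 s, in which the tool goes at most 50 mm and 8.59 degrees, less where a joint would pass 70% of its speed; a pose out of reach is approached as far as the arm can. A call is refused whole if a number of a shift passes 0.05 or a number of a turn 0.15, either way. A call with a gripper value outside its range is refused whole. "hand" is the gripper command: -1 is fully open, 1 is shut, values between are in proportion, set as the call begins (left out, the last holds). The fingers move at their own pace and stop on an object; "squeeze" is the grip in N (left out, the last holds). Time passes only in rows, so rows that do not move let the fingers close. It gives the time, the measured TCP pose, the force and the opening at its end, in the units of the state.
- get_obs(): the state, without advancing time (a new reading comes with each control period).
- camera(name): name is "side" or "top"; returns a dict with "img" (480x640x3 uint8, blue, green, red), "fov_y" (degrees; the focal length in pixels is half the picture's height over the tangent of half this angle, whatever the lens; pixels are square), "cx", "cy" (the principal point, pixels), "R" (3x3) and "t" (3): a world point X has camera coordinates R X + t. Camera axes: x right, y down, z forward; pixel columns grow to the right and rows downward; lengths in m; the calibration is good to about 2 mm. A picture is of the moment at which its call begins. There is no depth.
- workorder.hand_in(): hands the job in, once; it reports no verdict.
The state is a dict: "clock": time; "joint_pos": joint angles; "joint_velocities": joint speeds; "tau": joint torques, N m; "position": TCP position; "ee_rot": TCP orientation; "ft_force": force on the tool from outside, world axes, zero at the start; "torque": the same for the moment, N m; "grip_width": opening from 0.0 (shut) to 1.0 (fully open).
Only numpy, scipy, OpenCV 4.12 (cv2) and the standard library are available. Lean on these libraries where they do the work, as an engineer would, in place of code of your own. Each camera call takes 0.05 s, during which the arm holds its last target.

## Working session

There is one attempt and no reset: what is moved stays moved. The work goes in short steps, Python scripts to look and compute and a tool call to move; the robot and the scene stay as the last step left them, time stands still between calls to the robot, and variables do not carry over. Pictures are saved under pics/ and viewed, and the job is handed in when it is done.

Besides the shell and the picture viewer there is one more tool, called after "Call:" as name(argument=value, ...), one argument or row to a line, values as JSON. play_rows: Moves the arm, as the interface text tells. Its arguments: {"type":"object","properties":{"increments":{"type":"string"},"hand":{"type":"number"},"squeeze":{"type":"number"}},"required":["increments"]}

```bash
mkdir -p pics; ls; python3 - <<'E'
from workcell import get_obs,camera,manip
import cv2,numpy as np
np.set_printoptions(precision=4,suppress=True)
o=get_obs();print(o, manip.finger_overhang)
for n in("side","top"):
    c=camera(n);cv2.imwrite(f"pics/{n}0.png",c["img"]);print(n,c["fov_y"],c["cx"],c["cy"],c["R"],c["t"])
E
```

```text
pics
{'clock': 0.0, 'joint_pos': array([ 1.2064,  0.3328, -0.0647,  1.461 ,  0.0216,  1.3499, -0.0885]), 'joint_velocities': array([ 0.0009,  0.    ,  0.0005, -0.0006,  0.0013,  0.0004, -0.0006]), 'tau': array([  0.    , -62.5438,   0.0491, -39.1608,   0.0161,   0.0098,
        -0.    ]), 'position': array([ 0.2094, -0.5885,  0.2385]), 'ee_rot': array([ 0.4079,  0.5782, -0.4074,  0.5774]), 'ft_force': array([0.0709, 0.5419, 0.6799]), 'torque': array([-0.011 ,  0.0234,  0.0132]), 'grip_width': 0.9971319205587428} 0.008
side 44.04217273768391 323.8093626871263 230.14572991459298 [[-0.7584 -0.6518  0.0095]
 [-0.5046  0.5778 -0.6415]
 [ 0.4126 -0.4913 -0.767 ]] [0.4001 0.3129 1.2353]
top 46.03217890264522 329.74569391205506 242.19433764630628 [[-0.0143 -0.9998 -0.0136]
 [-0.9826  0.0166 -0.1847]
 [ 0.1849  0.0108 -0.9827]] [0.0319 0.5193 1.4387]
```

View pics/side0.png

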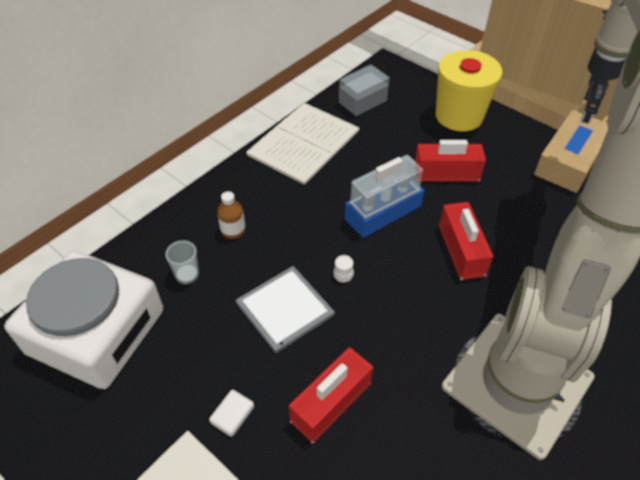

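View pics/top0.png

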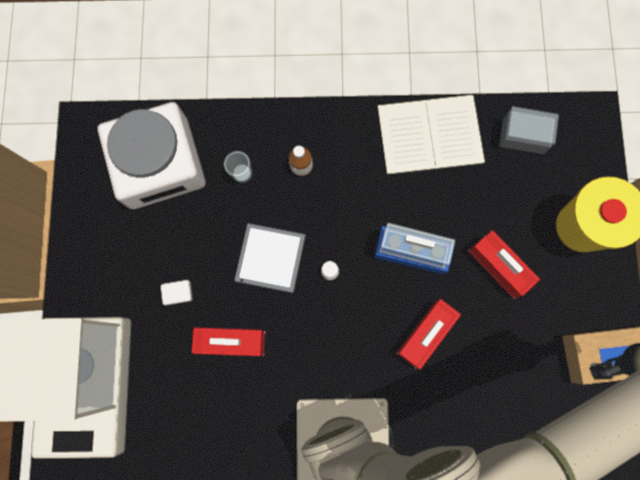

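The side view shows the hood on the rack at about (385,195) and the pad at (285,308). In the top view the rack is at (415,248), the pad at (270,258), the jar at (330,270), the reagent bottle at (300,160) and the beaker at (238,167). There are three red look-alikes. Next I'll measure these and zoom in.

```bash
cat > h.py <<'E'
from workcell import get_obs,camera,manip,workorder
import cv2,numpy as np
from scipy.spatial.transform import Rotation as Ro
np.set_printoptions(precision=4,suppress=True)
def f(c): return 240/np.tan(np.radians(c["fov_y"]/2))
def ray(c,u,v):
    d=np.array([(u-c["cx"])/f(c),(v-c["cy"])/f(c),1.]);o=-c["R"].T@c["t"];return o,c["R"].T@d
def onz(c,u,v,z):
    o,d=ray(c,u,v);return o+d*(z-o[2])/d[2]
def proj(c,X):
    p=c["R"]@np.asarray(X,float)+c["t"];return np.array([c["cx"]+f(c)*p[0]/p[2],c["cy"]+f(c)*p[1]/p[2]])
def tri(c1,p1,c2,p2):
    A=[];b=[]
    for c,p in((c1,p1),(c2,p2)):
        o,d=ray(c,*p);d/=np.linalg.norm(d);P=np.eye(3)-np.outer(d,d);A.append(P);b.append(P@o)
    x=np.linalg.lstsq(np.vstack(A),np.hstack(b),rcond=None)[0]
    return x,[np.linalg.norm(A[i]@x-b[i]) for i in(0,1)]
E
python3 - <<'E'
from h import *
s=camera("side");t=camera("top")
for n,c,(x,y) in(("s",s,(335,140)),("t",t,(365,205))):
    cr=c["img"][y:y+100,x:x+100+10];cv2.imwrite(f"pics/z{n}.png",cv2.resize(cr,None,fx=5,fy=5,interpolation=cv2.INTER_CUBIC))
def comps(c,m,lo,hi):
    n,l,st,ce=cv2.connectedComponentsWithStats(m.astype(np.uint8))
    return [(st[i],ce[i],cv2.minAreaRect(np.argwhere(l==i)[:,::-1].astype(np.float32)),l==i) for i in range(1,n) if lo<st[i][4]<hi]
for n,c in(("side",s),("top",t)):
    g=cv2.cvtColor(c["img"],cv2.COLOR_BGR2HSV)
    w=(g[...,1]<50)&(g[...,2]>190)
    for st,ce,r,_ in comps(c,w,25,8000): print(n,"white",st,ce,r)
    b=(g[...,0]>100)&(g[...,0]<125)&(g[...,1]>130)&(g[...,2]>60)
    for st,ce,r,_ in comps(c,b,60,8000): print(n,"blue",st,ce,r)
E
```

```text
side white [ 370   12  105   50 2300] [419.1361  36.1187] ((421.5659484863281, 38.000301361083984), (101.77338409423828, 29.735828399658203), 23.459022521972656)
side white [441 141  26   4  99] [453.596  142.4545] ((453.5, 142.5), (3.0, 25.0), 90.0)
side white [377 158  25  14 129] [388.7597 164.5814] ((388.9000549316406, 164.3000030517578), (4.919349670410156, 26.385601043701172), 63.43495178222656)
side white [222 192  11   9  78] [227.1026 196.1282] ((227.0, 196.0), (8.0, 10.0), 90.0)
side white [463 209  15  23 137] [470.0949 220.0292] ((470.1609191894531, 220.15411376953125), (25.407501220703125, 5.462198734283447), 65.55604553222656)
side white [336 256  16  14 182] [343.6209 262.5385] ((343.5, 262.5), (13.0, 15.0), 90.0)
side white [   6  264  146  101 3563] [ 88.8658 321.9397] ((78.45069885253906, 304.705078125), (93.83948516845703, 124.20144653320312), 37.14668655395508)
side white [ 243  271   84   72 3224] [284.2519 306.1281] ((284.5938720703125, 305.1451110839844), (55.01654052734375, 65.33831787109375), 57.094757080078125)
side white [525 289   8  18  77] [528.1039 296.
[... 4033 characters left out ...]
6)
top white [ 490  457   76   23 1143] [531.9668 470.4112] ((527.5, 468.0), (75.0, 22.0), -0.0)
top white [439 464  30  16 164] [454.8598 472.8232] ((454.453857421875, 473.66925048828125), (6.821908950805664, 32.12499237060547), 60.2551155090332)
top white [458 471  14   9  59] [466.2542 476.2034] ((465.8076477050781, 476.96148681640625), (5.269651412963867, 15.254255294799805), 56.3099365234375)
top blue [375 226  75  48 533] [405.4353 258.7824] ((414.0630187988281, 250.1455078125), (75.79772186279297, 32.98310852050781), 13.448614120483398)
top blue [600 347  29  17 264] [611.9053 353.1061] ((613.7845458984375, 351.163818359375), (13.261951446533203, 29.41264533996582), 66.80140686035156)
```

View pics/zs.png

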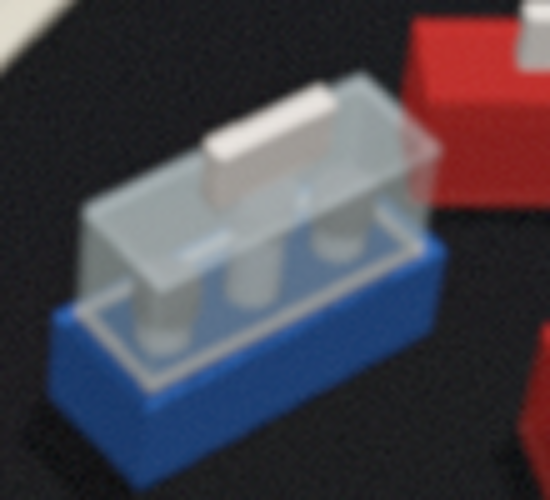

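View pics/zt.png

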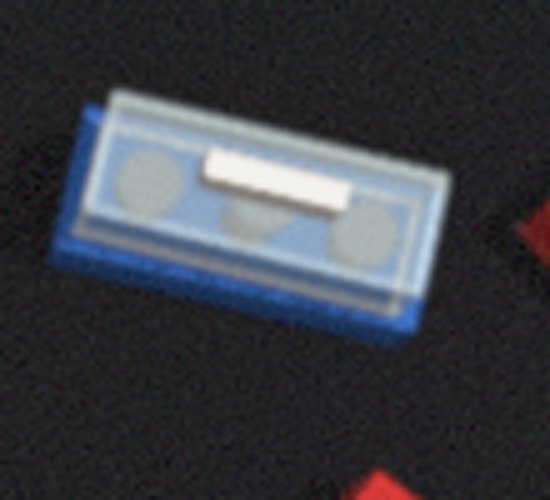

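```bash
python3 - <<'E'
from h import *
s=camera("side");t=camera("top")
print("cams",-s["R"].T@s["t"],-t["R"].T@t["t"])
def uz(n,U,V): 
    x,y={"s":(335,140),"t":(365,205)}[n];return x+(U+.5)/5-.5,y+(V+.5)/5-.5
# rack top corners top view & bottom corners side view
print("top rack z.06",[onz(t,*uz("t",*p),.06)[:2] for p in((90,105),(58,243),(418,318))])
print("side rack z.06",[onz(s,*uz("s",*p),.06)[:2] for p in((52,315),(143,402),(443,248))])
print("side rack z0",[onz(s,*uz("s",*p),.0)[:2] for p in((52,398),(140,488),(432,332))])
# bar top face z .172
print("top bar",[onz(t,*uz("t",*p),.172)[:2] for p in((205,148),(352,182),(348,202),(203,170))])
print("side bar",[onz(s,*uz("s",*p),.172)[:2] for p in((205,143),(215,158),(335,98),(322,84))])
# hood roof z .136
print("top roof",[onz(t,*uz("t",*p),.136)[:2] for p in((112,90),(452,177),(428,298),(85,212))])
print("side roof",[onz(s,*uz("s",*p),.136)[:2] for p in((83,207),(160,290),(440,150),(360,72))])
# pad
for n,c in(("side",s),("top",t)):
    g=cv2.cvtColor(c["img"],cv2.COLOR_BGR2HSV)
    w=((g[...,1]<50)&(g[...,2]>190)).astype(np.uint8)
    k,l,st,ce=cv2.connectedComponentsWithStats(w)
    i=[j for j in range(1,k) if 2500<st[j][4]<3500 and 240<ce[j][0]<300][0]
    print(n,"pad",onz(c,*ce[i],.016))
    r=cv2.minAreaRect(np.argwhere(l==i)[:,::-1].astype(np.float32))
    print([onz(c,*p,.016)[:2] for p in cv2.boxPoints(r)])
print("jar",onz(t,329.6,269.2,.05),onz(s,343.6,262.5,.045))
print("reag",onz(t,298.6,150.6,.125),onz(s,227,196,.12))
print("beaker",onz(t,237,162,.085))
print("timer",onz(t,175.4,292,.022))
E
```

```text
cams [-0.0484  0.6869  1.1444] [0.2446 0.0078 1.5102]
top rack z.06 [array([ 0.5595, -0.1156]), array([ 0.4864, -0.0966]), array([ 0.4441, -0.2812])]
side rack z.06 [array([ 0.5534, -0.1098]), array([ 0.484 , -0.0947]), array([ 0.4334, -0.276 ])]
side rack z0 [array([ 0.5502, -0.1094]), array([ 0.4795, -0.0923]), array([ 0.4298, -0.2752])]
top bar [array([ 0.513 , -0.1608]), array([ 0.4951, -0.2307]), array([ 0.4854, -0.2283]), array([ 0.5022, -0.1594])]
side bar [array([ 0.5066, -0.1594]), array([ 0.497 , -0.1545]), array([ 0.4787, -0.2245]), array([ 0.4891, -0.2283])]
top roof [array([ 0.5504, -0.1203]), array([ 0.5035, -0.2865]), array([ 0.4434, -0.2715]), array([ 0.489 , -0.1049])]
side roof [array([ 0.5444, -0.1177]), array([ 0.4834, -0.0992]), array([ 0.4383, -0.2621]), array([ 0.4999, -0.2817])]
side pad [0.4808 0.1904 0.016 ]
[array([0.5637, 0.2403]), array([0.5376, 0.0855]), array([0.4013, 0.1364]), array([0.432 , 0.2804])]
top pad [0.4877 0.1863 0.016 ]
[array([0.4354, 0.2682]), array([0.5732, 0.2412]), array([0.5413, 0.1041]), array([0.4046, 0.1333])]
jar [0.4478 0.0252 0.05  ] [0.445  0.0265 0.045 ]
reag [0.7467 0.0998 0.125 ] [0.7432 0.1013 0.12  ]
beaker [0.7327 0.2655 0.085 ]
timer [0.3975 0.4345 0.022 ]
```

```bash
cat >> h.py <<'E'
def st():
    o=get_obs();M=Ro.from_quat(o["ee_rot"]).as_matrix();return o,M
def loc(M,d): return M.T@np.asarray(d)
E
python3 - <<'E'
from h import *
o,M=st();print(M)
ya=np.radians(-15.2);rx=np.array([np.cos(ya),np.sin(ya),0])
l=M.T@rx;print("rackx in tool",l, "turn so z->+-rx:",np.degrees(np.arctan2(-l[1],l[2])))
print("delta in tool to above", M.T@(np.array([.496,-.193,.30])-o["position"]))
t=camera("top");print("yellow base",onz(t,580,235,0),onz(t,608,212,.2))
E
```

```text
[[-0.0002  0.9421  0.3352]
 [ 0.0003  0.3352 -0.9421]
 [-1.     -0.     -0.0004]]
rackx in tool [-0.0002  0.8213  0.5705] turn so z->+-rx: -55.21537930509265
delta in tool to above [-0.0608  0.4026 -0.2768]
yellow base [ 0.5372 -0.6541  0.    ] [ 0.5528 -0.6376  0.2   ]
```

Call:
play_rows(
  increments="-0.01 0 0 -0.1377;-0.01 0 0 -0.1377;-0.01 0 0 -0.1377;-0.01 0 0 -0.1377;-0.01 0 0 -0.1377;-0.01 0 0 -0.1377;0 0 0 -0.1377;0 0 0 0",
  hand=-1,
)

```text
clock: 1.15
position: [0.2094, -0.5883, 0.3008]
ee_rot: [0.081, 0.703, -0.08, 0.702]
ft_force: [1.0, 0.2, -0.4]
grip_width: 1.001
```

```bash
cat >> h.py <<'E'
YA=np.radians(-15.2);RX=np.array([np.cos(YA),np.sin(YA),0]);RY=np.array([-np.sin(YA),np.cos(YA),0])
def rep(tgt=None):
    o,M=st();l=M.T@RX
    print("t",o["clock"],"pos",o["position"],"turn err",np.degrees(np.arctan2(-l[1],l[2])),"down",M[:,0],"F",o["ft_force"],"w",o["grip_width"],"q",o["joint_pos"])
    if tgt is not None: print("delta tool",M.T@(np.array(tgt)-o["position"]))
E
python3 -c "
from h import *
rep([.496,-.193,.28])"
```

```text
t 1.15 pos [ 0.2094 -0.5883  0.3008] turn err 2.1817518942119185 down [-0.0009  0.0018 -1.    ] F [ 1.0452  0.2166 -0.3751] w 1.000935190208451 q [ 1.3027  0.3174 -0.192   1.3553  0.0599  1.4765  0.887 ]
delta tool [0.0212 0.4497 0.1902]
```

Call:
play_rows(
  increments="0 0.03 0.012 0.038;0 0.037 0.016 0;0 0.037 0.016 0;0 0.037 0.016 0;0 0.037 0.016 0;0 0.037 0.016 0;0 0.037 0.016 0;0 0.037 0.016 0;0 0.037 0.016 0;0 0.037 0.016 0;0 0.037 0.016 0;0 0.037 0.016 0;0 0 0 0;0 0 0 0",
)

```text
clock: 2.55
position: [0.5237, -0.2092, 0.2976]
ee_rot: [0.12, 0.698, -0.117, 0.696]
ft_force: [-0.2, -0.5, 0.4]
grip_width: 0.999
```

```bash
python3 -c "
from h import *
rep([.496,-.193,.22])
for n in ('side','top'):
    c=camera(n);cv2.imwrite('pics/b_%s.png'%n,c['img'])
    print(n,proj(c,get_obs()['position']))
a=cv2.imread('pics/b_side.png')[100:250,310:460];b=cv2.imread('pics/b_top.png')[170:320,340:490]
cv2.imwrite('pics/b.png',cv2.resize(np.hstack([a,b]),None,fx=2.6,fy=2.6,interpolation=cv2.INTER_CUBIC))
"
```

```text
t 2.55 pos [ 0.5237 -0.2092  0.2976] turn err -4.104050728868178 down [-0.0031  0.0038 -1.    ] F [-0.2306 -0.4787  0.4055] w 0.9992207559308045 q [ 0.7479  0.2163 -0.5248  1.5087  0.1055  1.4495 -0.1169]
delta tool [ 0.0777  0.0059 -0.0312]
side [387.2424 112.459 ]
top [434.4371 217.8388]
```

View pics/b.png

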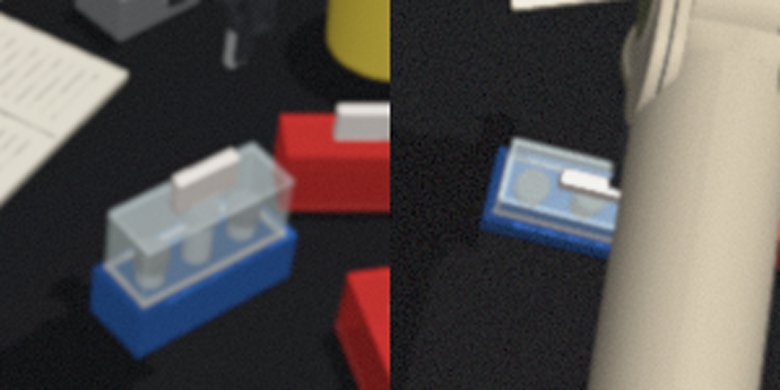

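```bash
python3 -c "
from h import *
rep()
a=cv2.imread('pics/b_side.png')[0:200,300:500]
c=camera('side')
p=proj(c,get_obs()['position']);print(p)
cv2.circle(a,(int(p[0]-300),int(p[1])),1,(0,0,255),-1)
cv2.imwrite('pics/b2.png',cv2.resize(a,None,fx=3,fy=3,interpolation=cv2.INTER_CUBIC))
"
```

```text
t 2.65 pos [ 0.5234 -0.2096  0.2977] turn err -4.0755238066896 down [-0.0029  0.0039 -1.    ] F [-1.0877  0.0175 -0.1674] w 1.0011133557933283 q [ 0.7491  0.2157 -0.5248  1.5091  0.1051  1.4495 -0.1152]
[387.9503 112.161 ]
```

View pics/b2.png

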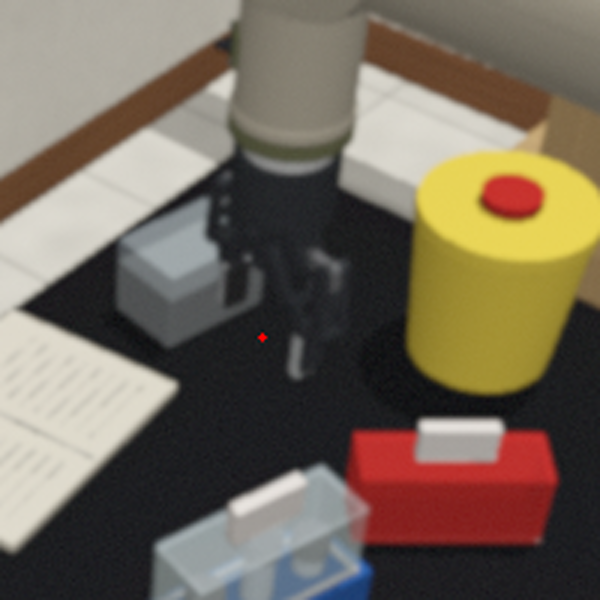

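Call:
play_rows(
  increments="0.02 0.002 -0.012 -0.071;0.03 0.002 -0.012 0;0.025 0.002 -0.008 0;0 0 0 0;0 0 0 0",
)

```text
clock: 3.2
position: [0.4908, -0.2009, 0.2224]
ee_rot: [0.098, 0.701, -0.098, 0.7]
ft_force: [0.6, 0.0, 1.1]
grip_width: 0.998
```

```bash
python3 -c "
from h import *
rep([.496,-.193,.15])
c=camera('side')
a=c['img'][80:260,300:480]
cv2.imwrite('pics/b3.png',cv2.resize(a,None,fx=3.3,fy=3.3,interpolation=cv2.INTER_CUBIC))
"
```

```text
t 3.2 pos [ 0.4908 -0.2009  0.2224] turn err -0.7465050668185134 down [-0.0009  0.0004 -1.    ] F [0.5555 0.0395 1.116 ] w 0.9983574818754951 q [ 0.7827  0.1755 -0.5321  1.7107  0.0924  1.2814 -0.0475]
delta tool [0.0724 0.009  0.0028]
```

View pics/b3.png

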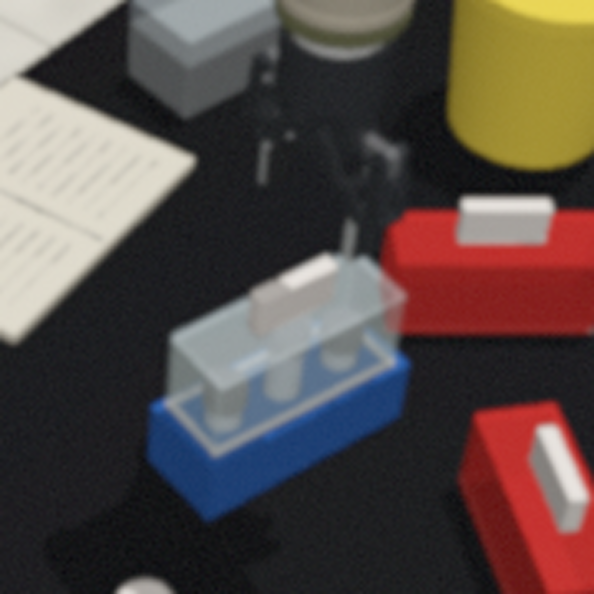

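Call:
play_rows(
  increments="0.02 0.004 0.002 -0.013;0.02 0.004 0.001 0;0.02 0.001 0 0;0.01 0 0 0;0 0 0 0",
)

```text
clock: 3.75
position: [0.5014, -0.197, 0.1577]
ee_rot: [0.094, 0.697, -0.096, 0.704]
ft_force: [0.2, 0.4, 0.8]
grip_width: 1.001
```

```bash
python3 -c "
from h import *
rep([.496,-.193,.15])
c=camera('side')
a=c['img'][80:260,300:480]
cv2.imwrite('pics/b4.png',cv2.resize(a,None,fx=3.3,fy=3.3,interpolation=cv2.INTER_CUBIC))
"
```

```text
t 3.75 pos [ 0.5014 -0.197   0.1577] turn err -0.2852477484591378 down [ 0.0093 -0.0041 -0.9999] F [0.1616 0.4191 0.7957] w 1.0005504725444485 q [ 0.7593  0.243  -0.5328  1.7795  0.1366  1.1451 -0.0863]
delta tool [ 0.0077  0.0024 -0.0064]
```

View pics/b4.png

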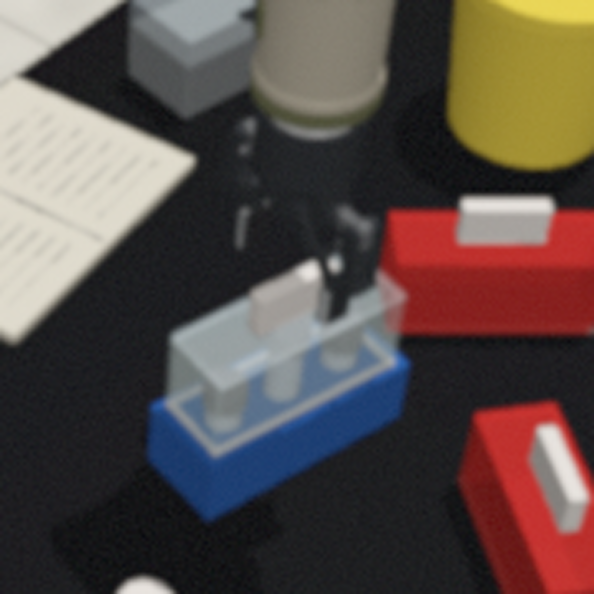

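Call:
play_rows(
  increments="0.007 0.002 -0.006 0;0 0 0 0",
)

```text
clock: 4.0
position: [0.4973, -0.194, 0.153]
ee_rot: [0.094, 0.696, -0.097, 0.705]
ft_force: [-0.1, 0.8, 0.3]
grip_width: 1.0
```

Call:
play_rows(
  increments="0 0 0 0;0 0 0 0;0 0 0 0;0 0 0 0;0 0 0 0;0 0 0 0;0 0 0 0;0 0 0 0",
  hand=1,
  squeeze=40,
)

```text
clock: 4.8
position: [0.498, -0.1944, 0.1548]
ee_rot: [0.094, 0.695, -0.097, 0.706]
ft_force: [-0.6, -0.3, 0.6]
grip_width: 0.161
```

```bash
python3 -c "
from h import *
rep([.496,-.193,.15])
c=camera('side')
a=c['img'][80:260,300:480]
cv2.imwrite('pics/b5.png',cv2.resize(a,None,fx=3.3,fy=3.3,interpolation=cv2.INTER_CUBIC))
"
```

```text
t 4.8 pos [ 0.498  -0.1944  0.1548] turn err -0.34700458779224697 down [ 0.015  -0.007  -0.9999] F [-0.6244 -0.3277  0.5818] w 0.160782563171466 q [ 0.7612  0.2324 -0.5348  1.7984  0.1338  1.1295 -0.0885]
delta tool [ 0.0047  0.0008 -0.0024]
```

View pics/b5.png

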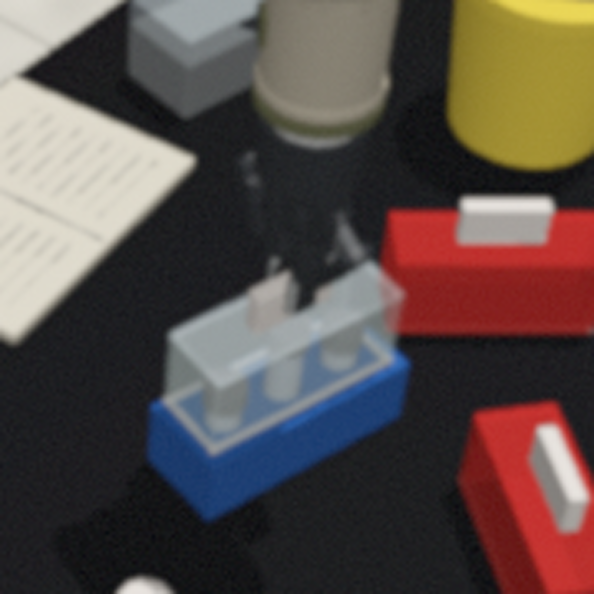

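Call:
play_rows(
  increments="-0.006 0 0 0;-0.012 0 0 0;-0.02 0 0 0;-0.02 0 0 0;-0.02 0 0 0;-0.02 0 0 0;0 0 0 0",
  squeeze=60,
)

```text
clock: 5.55
position: [0.496, -0.1931, 0.2605]
ee_rot: [0.094, 0.695, -0.097, 0.706]
ft_force: [0.2, 0.6, -1.2]
grip_width: 0.151
```

```bash
python3 -c "
from h import *
rep([.496,-.193,.25])
for n,(x,y) in (('side',(300,50)),('top',(340,150))):
    c=camera(n)
    a=c['img'][y:y+200,x:x+200]
    cv2.imwrite('pics/c_%s.png'%n,cv2.resize(a,None,fx=3,fy=3,interpolation=cv2.INTER_CUBIC))
"
```

```text
t 5.55 pos [ 0.496  -0.1931  0.2605] turn err -0.2946104096195926 down [ 0.015  -0.0067 -0.9999] F [ 0.1953  0.5804 -1.227 ] w 0.15052088758223076 q [ 0.7784  0.1429 -0.5406  1.6644  0.0783  1.339  -0.0449]
delta tool [ 0.0105  0.0001 -0.0001]
```

View pics/c_side.png

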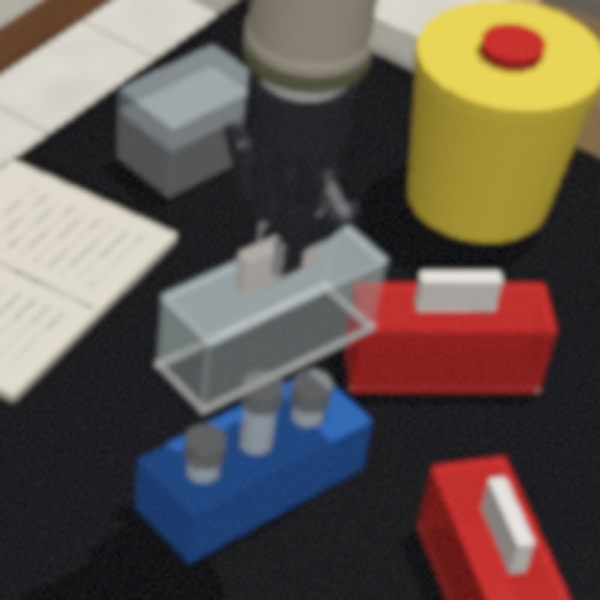

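The hood is off, and the long tube is in the middle hole at about (260,415) in the crop. Next I'll carry the hood to the far strip.

Call:
play_rows(
  increments="0 0 0.015 0;0 0 0.03 0;0 0 0.03 0;0 0 0.03 0;0 0 0.02 0;0 0 0.01 0;0 0 0 0",
)

```text
clock: 6.35
position: [0.6258, -0.23, 0.2491]
ee_rot: [0.095, 0.701, -0.097, 0.7]
ft_force: [0.1, 0.4, -1.7]
grip_width: 0.15
```

```bash
python3 -c "
from h import *
rep([.626,-.228,.12])
s=camera('side');t=camera('top')
c=s
for n,c,(x,y) in (('side',s,(300,50)),('top',t,(340,150))):
    a=c['img'][y:y+200,x:x+200]
    cv2.imwrite('pics/d_%s.png'%n,cv2.resize(a,None,fx=3,fy=3,interpolation=cv2.INTER_CUBIC))
"
```

```text
t 6.35 pos [ 0.6258 -0.23    0.2491] turn err -0.36102673087691745 down [-0.0016 -0.0021 -1.    ] F [ 0.1075  0.4083 -1.6539] w 0.15023317752733667 q [ 0.6403  0.4699 -0.5158  1.2993  0.2298  1.4313 -0.1321]
delta tool [ 0.129   0.0023 -0.0002]
```

View pics/d_side.png

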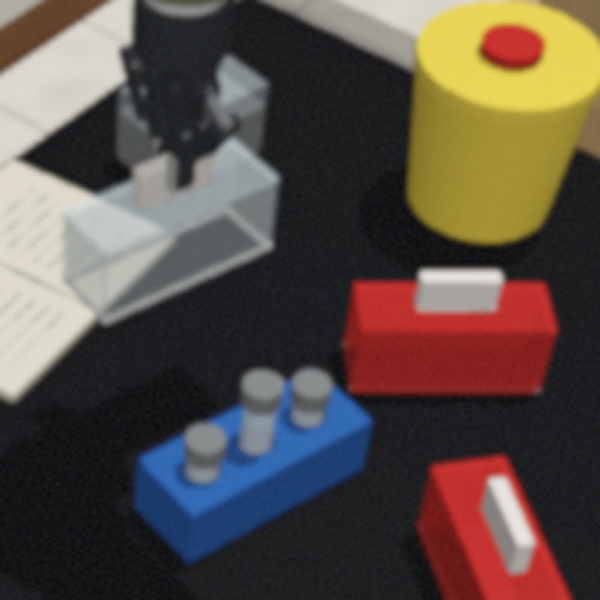

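View pics/d_top.png

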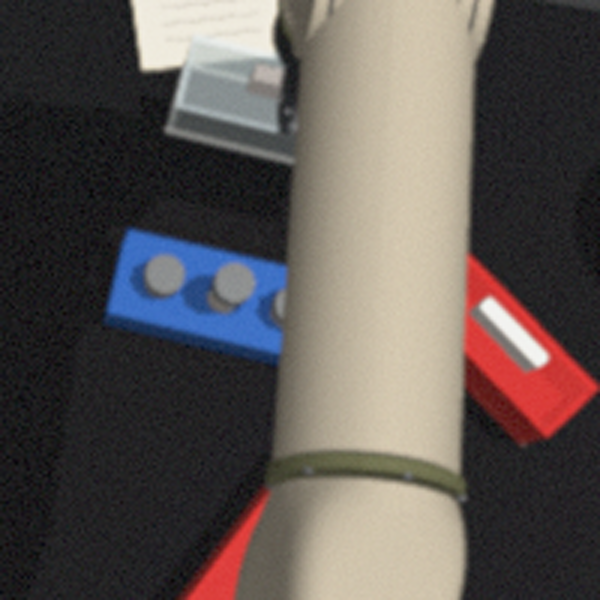

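Call:
play_rows(
  increments="0.02 0.001 0 0;0.03 0 0 0;0.03 0 0 0;0.03 0 0 0;0.02 0 0 0;0.005 0 0 0;0 0 0 0",
)

```text
clock: 7.15
position: [0.6201, -0.2291, 0.1125]
ee_rot: [0.094, 0.701, -0.098, 0.701]
ft_force: [0.3, 0.9, -0.9]
grip_width: 0.153
```

```bash
python3 -c "
from h import *
rep([.626,-.228,.095])
c=camera('side')
a=c['img'][60:210,300:450]
cv2.imwrite('pics/e.png',cv2.resize(a,None,fx=4,fy=4,interpolation=cv2.INTER_CUBIC))
"
```

```text
t 7.15 pos [ 0.6201 -0.2291  0.1125] turn err -0.40686294343030643 down [-0.0008 -0.0051 -1.    ] F [ 0.2944  0.9354 -0.8798] w 0.1529771709109725 q [ 0.6427  0.5502 -0.4967  1.4816  0.2785  1.1791 -0.1711]
delta tool [0.0175 0.0027 0.0054]
```

View pics/e.png

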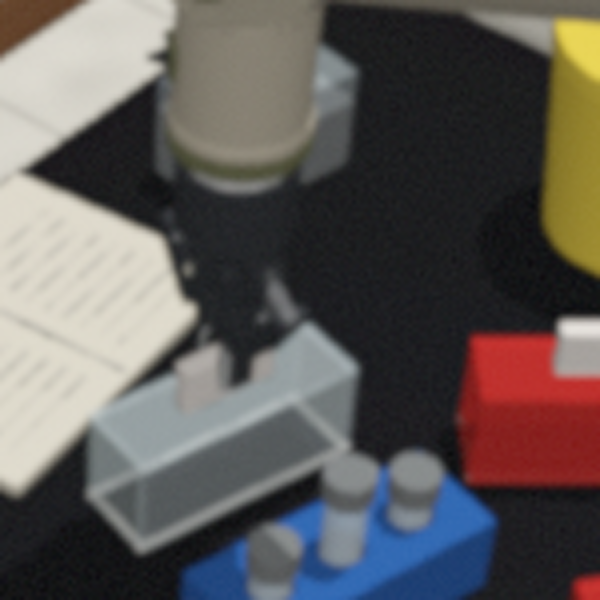

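Call:
play_rows(
  increments="0.008 0 0.004 0;0.005 0 0.001 0;0.003 0 0 0;0.002 0 0 0;0.001 0 0 0",
)

```text
clock: 7.7
position: [0.6276, -0.2313, 0.0968]
ee_rot: [0.094, 0.698, -0.099, 0.703]
ft_force: [0.1, 0.0, -2.2]
grip_width: 0.151
```

Call:
play_rows(
  increments="0.003 0 -0.001 0;0.002 0 0 0;0.001 0 0 0",
)

```text
clock: 8.0
position: [0.6279, -0.2313, 0.0947]
ee_rot: [0.093, 0.697, -0.099, 0.704]
ft_force: [-1.0, 0.4, 0.3]
grip_width: 0.15
```

Call:
play_rows(
  increments="0.003 0 -0.001 0;0.002 0 0 0",
)

```text
clock: 8.2
position: [0.6283, -0.2315, 0.0946]
ee_rot: [0.093, 0.695, -0.1, 0.706]
ft_force: [-6.3, 1.2, 10.2]
grip_width: 0.153
```

```bash
python3 -c "
from h import *
rep([.626,-.228,.095])
c=camera('side')
a=c['img'][60:210,300:450]
cv2.imwrite('pics/e2.png',cv2.resize(a,None,fx=4,fy=4,interpolation=cv2.INTER_CUBIC))
"
```

```text
t 8.2 pos [ 0.6283 -0.2315  0.0946] turn err -0.477967780221398 down [ 0.0128 -0.0113 -0.9999] F [-6.2857  1.1942 10.1766] w 0.1526473743831155 q [ 0.6349  0.5743 -0.4897  1.4859  0.2945  1.1384 -0.1818]
delta tool [-0.0005  0.0027 -0.0032]
```

View pics/e2.png

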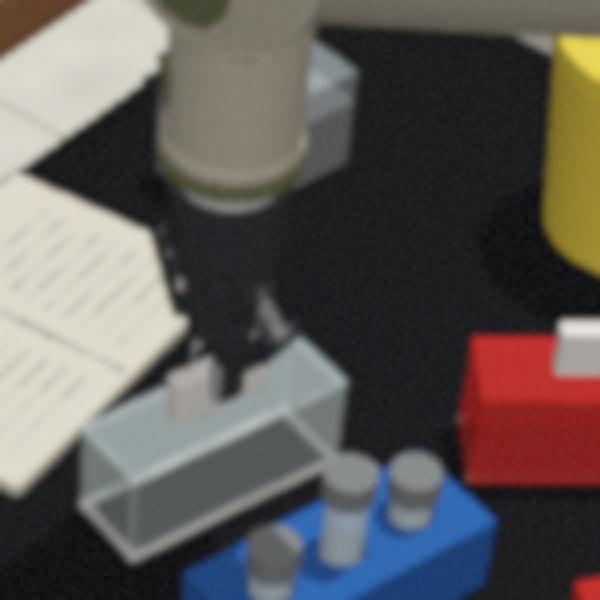

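Call:
play_rows(
  increments="0 0 0 0;0 0 0 0;0 0 0 0;0 0 0 0;-0.01 0 0 0;-0.03 0 0 0;-0.04 0 0 0;-0.04 0 0 0;-0.03 0 0 0;0 0 0 0",
  hand=-1,
)

```text
clock: 9.25
position: [0.6257, -0.2291, 0.2522]
ee_rot: [0.093, 0.696, -0.099, 0.705]
ft_force: [-0.3, 0.8, 0.3]
grip_width: 1.001
```

```bash
python3 -c "
from h import *
rep([.496,-.193,.25])
s=camera('side');t=camera('top')
for n,c,(x,y) in (('side',s,(300,50)),('top',t,(340,150))):
    a=c['img'][y:y+200,x:x+200]
    cv2.imwrite('pics/f_%s.png'%n,cv2.resize(a,None,fx=3,fy=3,interpolation=cv2.INTER_CUBIC))
"
```

```text
t 9.25 pos [ 0.6257 -0.2291  0.2522] turn err -0.4317065634285514 down [ 0.0127 -0.0102 -0.9999] F [-0.3079  0.7506  0.3384] w 1.001112059570833 q [ 0.6432  0.4556 -0.5183  1.3124  0.2304  1.4163 -0.1357]
delta tool [ 0.0002 -0.0002 -0.1347]
```

View pics/f_side.png

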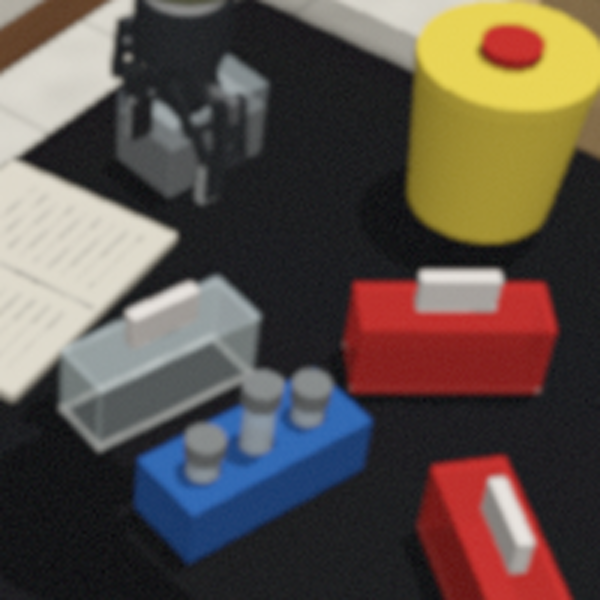

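View pics/f_top.png

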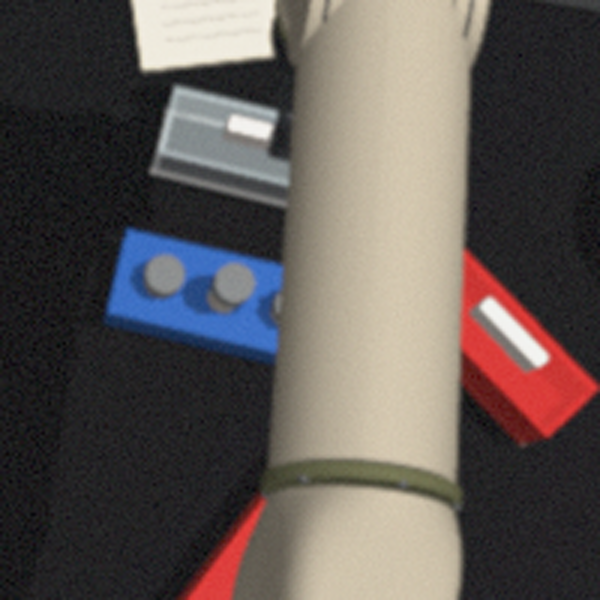

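```bash
python3 - <<'E'
from h import *
s=camera("side");t=camera("top")
u=lambda p,x,y:(x+(p[0]+.5)/3-.5,y+(p[1]+.5)/3-.5)
print("side bar top",[onz(s,*u(p,300,50),.112)[:2] for p in((126,313),(136,325),(202,295),(192,283))])
a=onz(s,*u((263,384),300,50),.125);b=onz(t,*u((234,283),340,150),.125);print("cap",a,b)
print("short",onz(s,*u((205,440),300,50),.095),onz(t,*u((165,275),340,150),.095))
m=(a+b)/2;m[2]=.25;rep(m);print(m)
E
```

```text
side bar top [array([ 0.6373, -0.1956]), array([ 0.6215, -0.1898]), array([ 0.6027, -0.2559]), array([ 0.6186, -0.2623])]
cap [ 0.4921 -0.193   0.125 ] [ 0.4971 -0.1957  0.125 ]
short [ 0.5051 -0.1367  0.095 ] [ 0.5104 -0.142   0.095 ]
t 9.45 pos [ 0.6235 -0.229   0.2453] turn err -0.4275036854946262 down [ 0.0038 -0.0076 -1.    ] F [-0.4773  0.204   0.7749] w 1.0024787286820656 q [ 0.6433  0.4605 -0.5168  1.3201  0.2311  1.4133 -0.1361]
delta tool [-0.0055 -0.0014 -0.1334]
[ 0.4946 -0.1943  0.25  ]
```

Call:
play_rows(
  increments="0 0 -0.01 -0.13;0 0 0 -0.13;0 0 0 -0.13;0 0 0 -0.13;0 0 0 -0.13;0 0 0 -0.13;0 0 0 -0.13;0 0 0 -0.13;0 0 0 -0.13;0 0 0 -0.13;0 0 0 -0.13;0 0 0 -0.12;0 0 0 0",
  hand=-0.1,
  squeeze=20,
)

```text
clock: 10.75
position: [0.6047, -0.2246, 0.2229]
ee_rot: [-0.432, 0.56, 0.448, 0.547]
ft_force: [-0.2, 0.5, -0.0]
grip_width: 0.55
```

```bash
cat >> h.py <<'E'
def rep2(tgt=None):
    o,M=st();l=M.T@RY
    print("t",o["clock"],"pos",o["position"],"turn err",np.degrees(np.arctan2(-l[1],l[2])),"down",M[:,0],"F",o["ft_force"],"w",o["grip_width"],"q",o["joint_pos"])
    if tgt is not None: print("delta tool",M.T@(np.array(tgt)-o["position"]))
E
python3 -c "
from h import *
rep2([.498,-.196,.2])"
```

```text
t 10.75 pos [ 0.6047 -0.2246  0.2229] turn err 2.133249708697334 down [-0.0284  0.0053 -0.9996] F [-0.2209  0.5248 -0.0117] w 0.5500941851972203 q [ 0.8312  0.5202 -0.7873  1.365   0.3613  1.4327  1.3946]
delta tool [0.026  0.1097 0.0037]
```

Call:
play_rows(
  increments="0 0.015 0 0.037;0 0.025 0 0;0 0.03 0 0;0 0.025 0 0;0 0.01 0 0;0 0 0 0",
)

```text
clock: 11.35
position: [0.4977, -0.1953, 0.2196]
ee_rot: [-0.412, 0.575, 0.434, 0.559]
ft_force: [0.8, -0.2, 0.4]
grip_width: 0.553
```

```bash
python3 -c "
from h import *
rep2([.498,-.196,.16])"
```

```text
t 11.35 pos [ 0.4977 -0.1953  0.2196] turn err -1.3626300037982695 down [-0.0368  0.0111 -0.9993] F [ 0.8368 -0.2334  0.3977] w 0.5530345213619011 q [ 1.0106  0.2747 -0.8419  1.6613  0.2051  1.3386  1.4137]
delta tool [ 0.0595 -0.0027 -0.0006]
```

Call:
play_rows(
  increments="0.02 -0.001 0 -0.024;0.02 -0.001 0 0;0.02 -0.001 0 0;0 0 0 0",
)

```text
clock: 11.75
position: [0.5016, -0.1967, 0.1576]
ee_rot: [-0.417, 0.57, 0.438, 0.556]
ft_force: [-0.1, -0.3, 0.4]
grip_width: 0.548
```

```bash
python3 -c "
from h import *
rep2([.498,-.196,.106])
s=camera('side');t=camera('top')
for n,c,(x,y) in (('side',s,(310,90)),('top',t,(340,150))):
    a=c['img'][y:y+150,x:x+150]
    cv2.imwrite('pics/g_%s.png'%n,cv2.resize(a,None,fx=4,fy=4,interpolation=cv2.INTER_CUBIC))
"
```

```text
t 11.75 pos [ 0.5016 -0.1967  0.1576] turn err -0.3502993094822712 down [-0.0343  0.0113 -0.9993] F [-0.0964 -0.3238  0.3603] w 0.5476077846687616 q [ 0.9872  0.3414 -0.8256  1.7291  0.2597  1.224   1.3916]
delta tool [ 0.0517  0.0018 -0.0004]
```

View pics/g_side.png

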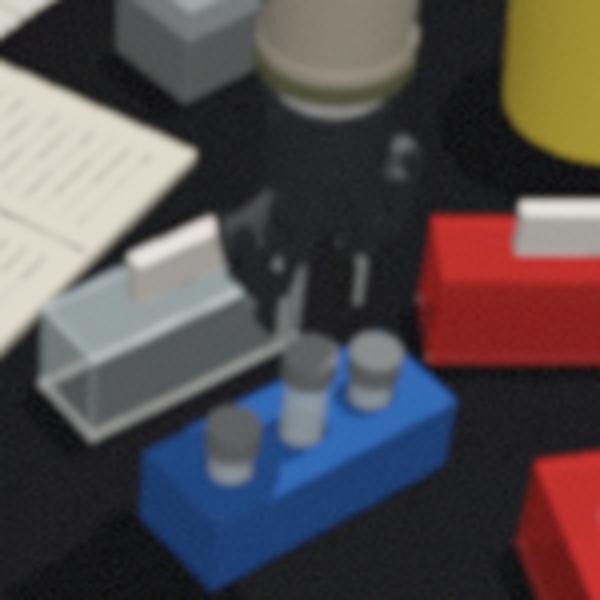

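View pics/g_top.png

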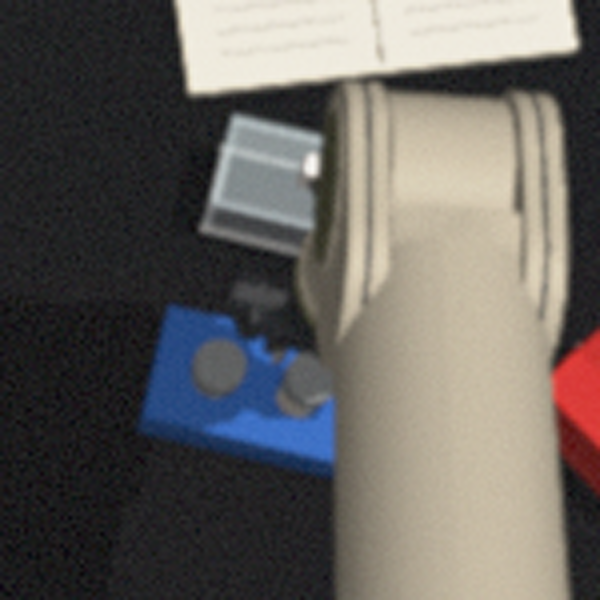

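```bash
python3 -c "
from h import *
s=camera('side');t=camera('top')
for z in(.15,.155,.16,.165):
    print(z,proj(s,[.5016,-.1967,z]),onz(s,390.6,169.1,z))
print('cap',onz(s,310+310.5/4-.5,90+353.5/4-.5,.125), onz(t,340+308.5/4-.5,150+380/4-.5,.125))
rep2()
"
```

```text
0.15 [386.0412 167.5895] [ 0.4903 -0.1998  0.15  ]
0.155 [386.2292 166.0801] [ 0.4876 -0.1953  0.155 ]
0.16 [386.4181 164.5626] [ 0.4849 -0.1908  0.16  ]
0.165 [386.6081 163.0368] [ 0.4821 -0.1864  0.165 ]
cap [ 0.492  -0.1921  0.125 ] [ 0.4958 -0.1931  0.125 ]
t 11.95 pos [ 0.5031 -0.1969  0.1611] turn err -0.2910272698221388 down [-0.0298  0.0088 -0.9995] F [0.0304 0.9501 0.5941] w 0.5489476957430026 q [ 0.9883  0.3371 -0.8274  1.7259  0.2584  1.2255  1.3933]
```

Call:
play_rows(
  increments="0.015 0.001 0 0.005;0.015 0.001 0 0;0.012 0.001 0 0;0.006 0 0 0;0 0 0 0",
)

```text
clock: 12.45
position: [0.499, -0.1959, 0.1102]
ee_rot: [-0.418, 0.57, 0.434, 0.558]
ft_force: [-0.6, -0.7, 0.4]
grip_width: 0.553
```

```bash
python3 -c "
from h import *
rep2([.499,-.195,.106])
s=camera('side')
a=s['img'][90:240,310:460]
cv2.imwrite('pics/i.png',cv2.resize(a,None,fx=4,fy=4,interpolation=cv2.INTER_CUBIC))
"
```

```text
t 12.45 pos [ 0.499  -0.1959  0.1102] turn err -0.6538434541172706 down [-0.0282  0.0077 -0.9996] F [-0.5973 -0.7484  0.3617] w 0.5531132360739274 q [ 0.9702  0.3845 -0.8072  1.7892  0.3023  1.1281  1.354 ]
delta tool [0.0042 0.0001 0.0009]
```

View pics/i.png

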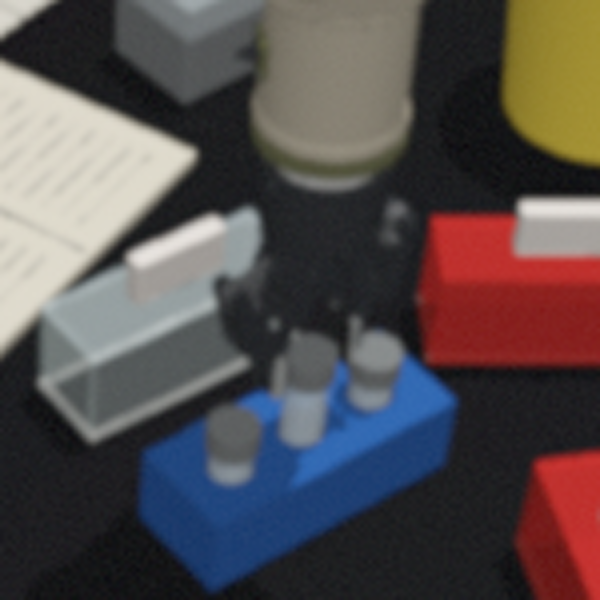

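Call:
play_rows(
  increments="0.004 0 0.001 0;0.002 0 0 0",
)

```text
clock: 12.7
position: [0.4998, -0.195, 0.105]
ee_rot: [-0.419, 0.57, 0.434, 0.558]
ft_force: [-0.4, 0.5, 0.2]
grip_width: 0.552
```

Call:
play_rows(
  increments="0 0 0 0;0 0 0 0;0 0 0 0;0 0 0 0;0 0 0 0",
  hand=1,
  squeeze=30,
)

```text
clock: 13.2
position: [0.5003, -0.1952, 0.1056]
ee_rot: [-0.419, 0.57, 0.433, 0.558]
ft_force: [0.4, 0.3, 0.0]
grip_width: 0.388
```

```bash
python3 -c "
from h import *
rep2([.499,-.195,.106])
s=camera('side')
a=s['img'][90:240,310:460]
cv2.imwrite('pics/j.png',cv2.resize(a,None,fx=4,fy=4,interpolation=cv2.INTER_CUBIC))
"
```

```text
t 13.2 pos [ 0.5003 -0.1952  0.1056] turn err -0.6630009433027914 down [-0.0257  0.0065 -0.9996] F [0.4379 0.3442 0.0327] w 0.3882973423998093 q [ 0.9656  0.3904 -0.8051  1.7932  0.3086  1.1173  1.3473]
delta tool [-0.0004  0.0013 -0.0002]
```

View pics/j.png

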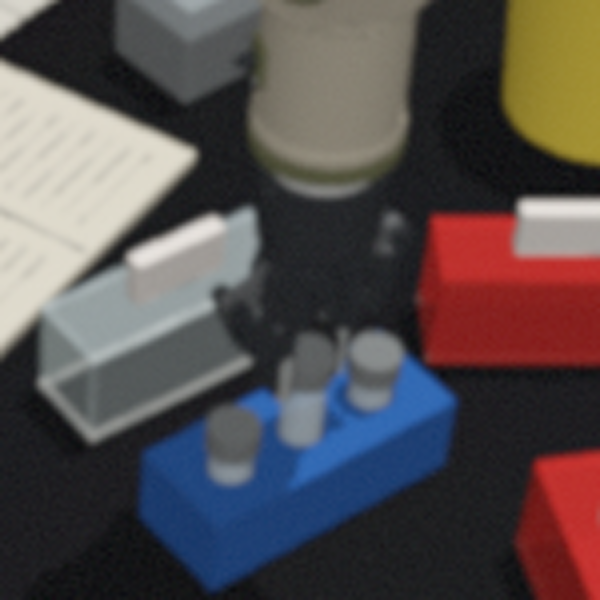

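Call:
play_rows(
  increments="-0.008 0 0 0.01;-0.012 0 0 0;-0.01 0 0 0;-0.003 0 0 0;0 0 0 0",
)

```text
clock: 13.75
position: [0.5018, -0.1955, 0.1426]
ee_rot: [-0.416, 0.572, 0.43, 0.561]
ft_force: [-0.6, -0.2, -1.0]
grip_width: 0.387
```

```bash
python3 -c "
from h import *
rep2()
s=camera('side')
a=s['img'][90:240,310:460]
cv2.imwrite('pics/k.png',cv2.resize(a,None,fx=4,fy=4,interpolation=cv2.INTER_CUBIC))
"
```

```text
t 13.75 pos [ 0.5018 -0.1955  0.1426] turn err -1.2857478767289146 down [-0.0242  0.0058 -0.9997] F [-0.5504 -0.1529 -1.0011] w 0.38666122253861623 q [ 0.9816  0.3476 -0.8202  1.7554  0.2713  1.1828  1.364 ]
```

View pics/k.png

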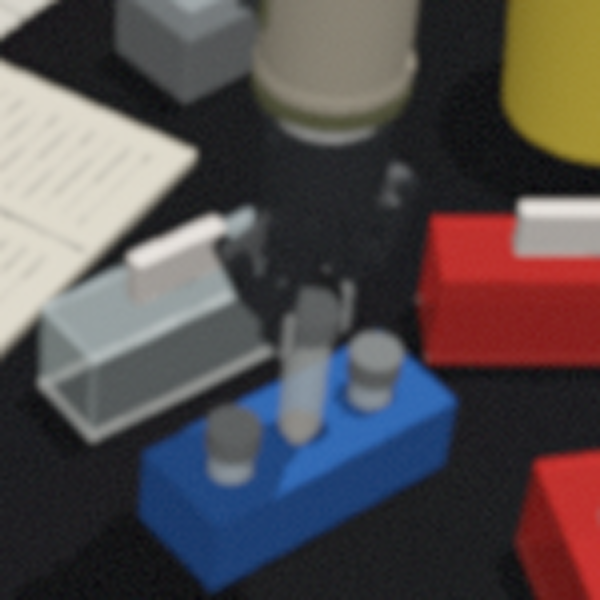

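Call:
play_rows(
  increments="0.001 0.006 0 0.01;0.001 0.007 0 0;0.001 0.007 0 0;0.001 0.007 0 0",
)

```text
clock: 14.2
position: [0.4756, -0.1875, 0.1393]
ee_rot: [-0.414, 0.574, 0.426, 0.564]
ft_force: [1.8, -0.7, 2.3]
grip_width: 0.387
```

```bash
python3 -c "
from h import *
rep2([.5003-.069*RX[0],-.1952-.069*RX[1],.122])
s=camera('side')
a=s['img'][90:240,310:460]
cv2.imwrite('pics/l.png',cv2.resize(a,None,fx=4,fy=4,interpolation=cv2.INTER_CUBIC))
"
```

```text
t 14.2 pos [ 0.4756 -0.1875  0.1393] turn err -1.9084241745926123 down [-0.0208  0.0049 -0.9998] F [ 1.8249 -0.675   2.3139] w 0.3874854540803158 q [ 1.023   0.2845 -0.8352  1.8295  0.2294  1.1501  1.3809]
delta tool [ 0.0182  0.0427 -0.0023]
```

View pics/l.png

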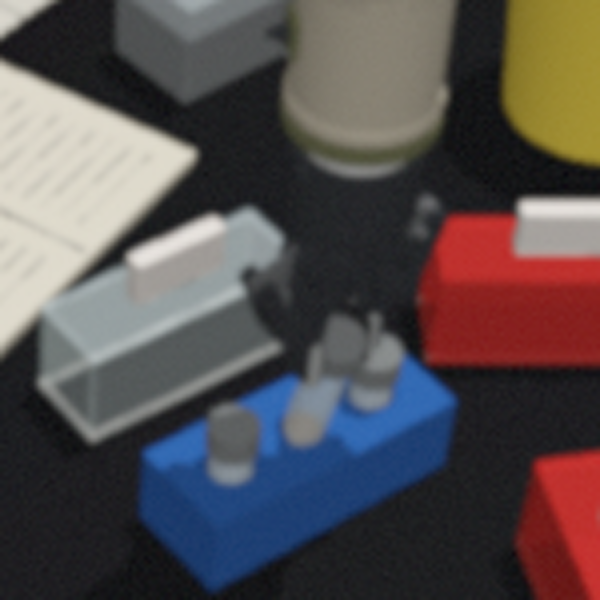

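Call:
play_rows(
  increments="0.001 0.007 0 -0.02;0.002 0.007 0 -0.01;0.002 0.007 0 0;0.003 0.007 0 0;0.003 0.006 0 0",
)

```text
clock: 14.75
position: [0.4385, -0.1775, 0.1279]
ee_rot: [-0.423, 0.567, 0.435, 0.557]
ft_force: [1.6, -0.2, 0.9]
grip_width: 0.387
```

```bash
python3 -c "
from h import *
rep2([.5003-.069*RX[0],-.1952-.069*RX[1],.122])
s=camera('side')
a=s['img'][90:240,310:460]
cv2.imwrite('pics/m.png',cv2.resize(a,None,fx=4,fy=4,interpolation=cv2.INTER_CUBIC))
"
```

```text
t 14.75 pos [ 0.4385 -0.1775  0.1279] turn err -0.044561438569588906 down [-0.0221  0.0045 -0.9997] F [ 1.6084 -0.1714  0.923 ] w 0.3873950445885198 q [ 1.0802  0.206  -0.8566  1.9317  0.1749  1.1029  1.4559]
delta tool [ 0.006   0.0046 -0.0009]
```

View pics/m.png

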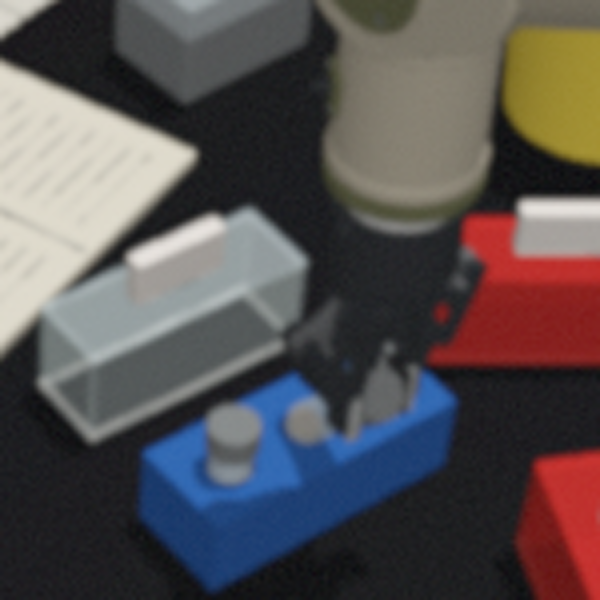

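Call:
play_rows(
  increments="0.003 0.003 0 0;0.003 0.003 0 0;0 0 0 0",
)

```text
clock: 15.1
position: [0.4306, -0.1752, 0.1209]
ee_rot: [-0.423, 0.568, 0.436, 0.556]
ft_force: [0.2, -0.1, 1.7]
grip_width: 0.388
```

Call:
play_rows(
  increments="-0.01 0 0 0;-0.02 0 0 0;-0.03 0 0 0;-0.03 0 0 0;-0.01 0 0 0;0 0 0 0",
  squeeze=60,
)

```text
clock: 15.7
position: [0.4314, -0.1737, 0.2246]
ee_rot: [-0.42, 0.568, 0.439, 0.555]
ft_force: [0.1, 0.4, -0.8]
grip_width: 0.377
```

```bash
python3 -c "
from h import *
rep2()
s=camera('side');t=camera('top')
for n,c,(x,y) in (('side',s,(310,90)),('top',t,(340,170))):
    a=c['img'][y:y+150,x:x+150]
    cv2.imwrite('pics/n_%s.png'%n,cv2.resize(a,None,fx=4,fy=4,interpolation=cv2.INTER_CUBIC))
"
```

```text
t 15.7 pos [ 0.4314 -0.1737  0.2246] turn err 0.08225981517404632 down [-0.0303  0.0102 -0.9995] F [ 0.0666  0.4235 -0.8308] w 0.3765540410205817 q [ 1.1357  0.0731 -0.871   1.824   0.056   1.3028  1.5564]
```

View pics/n_side.png

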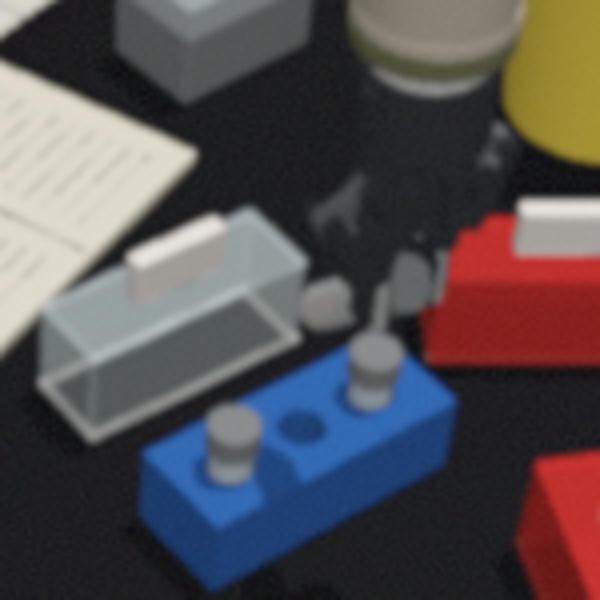

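View pics/n_top.png

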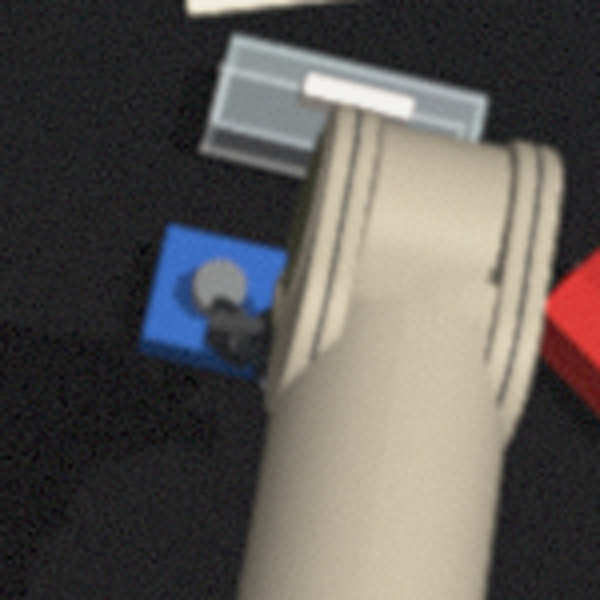

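```bash
cat >> h.py <<'E'
def onplane(c,u,v,P,n):
    o,d=ray(c,u,v);return o+d*((P-o)@n)/(d@n)
def G():
    o,M=st();return o["position"]-.011*M[:,0],M
E
python3 - <<'E'
from h import *
s=camera('side');g,M=G();n=M[:,2]
print(g, proj(s,g))
for p in((303,303),(318,308),(308,296),(326,326)):
    X=onplane(s,310+(p[0]+.5)/4-.5,90+(p[1]+.5)/4-.5,g,n);d=g-X
    print(p,X,"len",np.linalg.norm(d),"tilt from vertical",np.degrees(np.arccos(d[2]/np.linalg.norm(d))))
for tl in(35,40,45,50,55):
    r=np.radians(tl);h=np.cross(n,[0,0,1]);h/=np.linalg.norm(h)
    if h[0]<0:h=-h
    F=g+.1066*(h*np.sin(r)-np.array([0,0,1])*np.cos(r));p=proj(s,F);print(tl,(p-[310,90])*4)
a=cv2.resize(s['img'][140:190,375:425],None,fx=12,fy=12,interpolation=cv2.INTER_CUBIC);cv2.imwrite('pics/o.png',a)
E
```

```text
[ 0.4308 -0.1736  0.2335] [408.7122 160.6261]
(303, 303) [ 0.5016 -0.1925  0.1604] len 0.10351873756212401 tilt from vertical 45.07853984303058
(318, 308) [ 0.4887 -0.189   0.167 ] len 0.08949099649386494 tilt from vertical 42.0312886146433
(308, 296) [ 0.4982 -0.1916  0.1689] len 0.09505598786521098 tilt from vertical 47.21512343986924
(326, 326) [ 0.4802 -0.1867  0.1594] len 0.09000553862454104 tilt from vertical 34.60113449699263
35 [312.2023 330.4305]
40 [305.4333 316.3996]
45 [299.2901 302.112 ]
50 [293.8112 287.6534]
55 [289.0328 273.1107]
```

View pics/o.png

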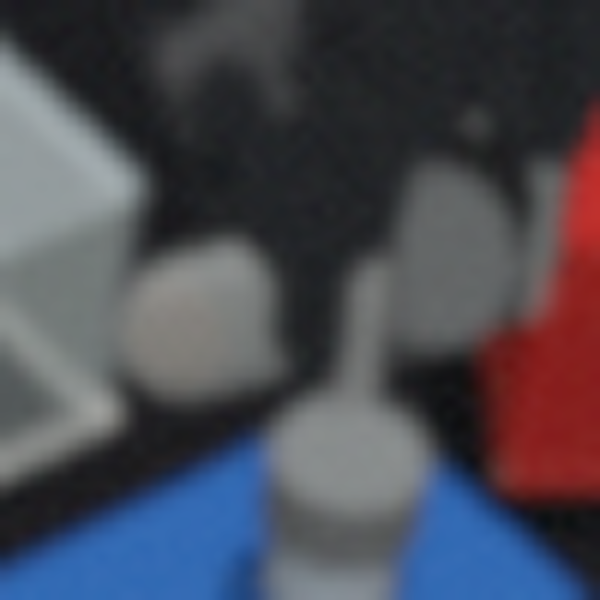

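Call:
play_rows(
  increments="0 0.003 0.015 0;0 0.006 0.025 0;0 0.007 0.03 0;0 0.007 0.03 0;0 0.007 0.03 0;0 0.007 0.03 0;0 0.007 0.03 0;0 0.007 0.03 0;0 0.007 0.03 0;0 0.006 0.03 0;0 0.004 0.025 0;0 0.002 0.015 0;0 0 0 0",
)

```text
clock: 17.15
position: [0.4341, 0.1785, 0.2154]
ee_rot: [-0.415, 0.57, 0.448, 0.549]
ft_force: [-0.3, -0.3, 0.3]
grip_width: 0.38
```

```bash
python3 -c "
from h import *
rep2([.454,.196,.150])
s=camera('side');t=camera('top')
for n,c,(x,y) in (('side',s,(210,170)),('top',t,(200,180))):
    a=c['img'][y:y+150,x:x+150]
    cv2.imwrite('pics/p_%s.png'%n,cv2.resize(a,None,fx=4,fy=4,interpolation=cv2.INTER_CUBIC))
"
```

```text
t 17.15 pos [0.4341 0.1785 0.2154] turn err 0.46018750817011594 down [-0.0524  0.0186 -0.9985] F [-0.2852 -0.257   0.341 ] w 0.37959308629224203 q [ 0.6658  0.182  -1.2066  1.811   0.1319  1.3032  0.7378]
delta tool [ 0.0646 -0.0184  0.0217]
```

View pics/p_side.png

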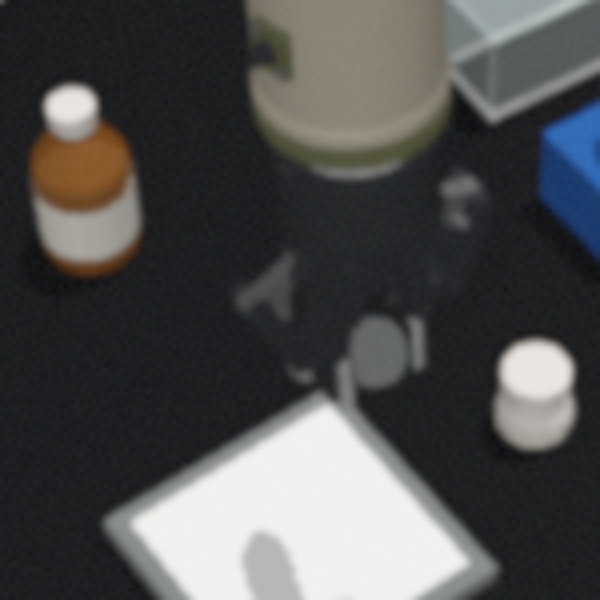

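View pics/p_top.png

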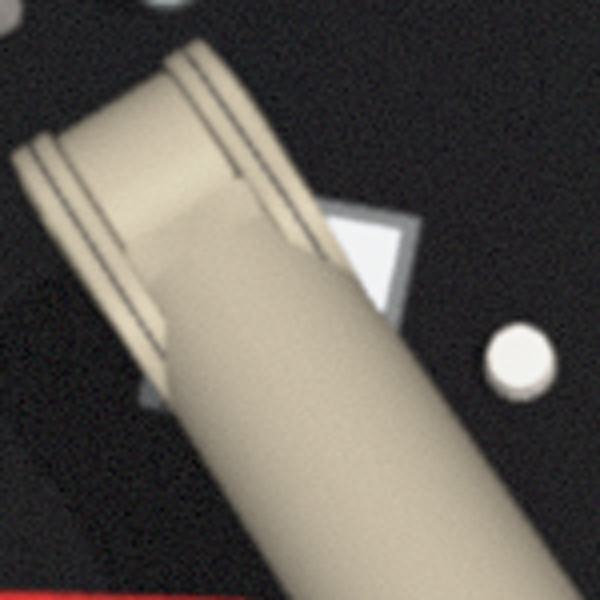

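```bash
cat >> h.py <<'E'
def pred(c,off):
    g,M=G();n=M[:,2];h=np.cross(n,[0,0,1]);h/=np.linalg.norm(h)
    if h[0]<0:h=-h
    for tl in(30,35,40,45,50,55):
        r=np.radians(tl);a=(h*np.sin(r)-np.array([0,0,1])*np.cos(r))
        print(tl,"foot px",(proj(c,g+.1066*a)-off)*4,"captop",(proj(c,g-.0084*a)-off)*4,"mid",g+.049*a,"foot",g+.1066*a)
E
python3 -c "
from h import *
s=camera('side');pred(s,np.array([210,170]))
rep2()
a=cv2.resize(s['img'][240:290,270:320],None,fx=12,fy=12,interpolation=cv2.INTER_CUBIC);cv2.imwrite('pics/q.png',a)
"
```

```text
30 foot px [317.0453 380.8872] captop [373.2303 337.515 ] mid [0.4592 0.1686 0.1841] foot [0.487  0.1612 0.1342]
35 foot px [308.799 365.337] captop [373.9418 338.8537] mid [0.4627 0.1677 0.1864] foot [0.4946 0.1591 0.1392]
40 foot px [300.972  349.6138] captop [374.6137 340.2084] mid [0.466  0.1668 0.189 ] foot [0.5017 0.1572 0.1449]
45 foot px [293.6104 333.8087] captop [375.2408 341.5687] mid [0.469  0.166  0.1919] foot [0.5084 0.1555 0.1512]
50 foot px [286.7585 318.0137] captop [375.8182 342.924 ] mid [0.4718 0.1653 0.195 ] foot [0.5144 0.1538 0.158 ]
55 foot px [280.459  302.3217] captop [376.3415 344.2638] mid [0.4743 0.1646 0.1984] foot [0.5199 0.1524 0.1654]
t 17.3 pos [0.435  0.1752 0.2156] turn err 0.21101851492728899 down [-0.0517  0.0168 -0.9985] F [-0.6295 -1.0401  0.0184] w 0.38089739478521056 q [ 0.6703  0.1794 -1.2038  1.8117  0.1313  1.3036  0.7409]
```

View pics/q.png

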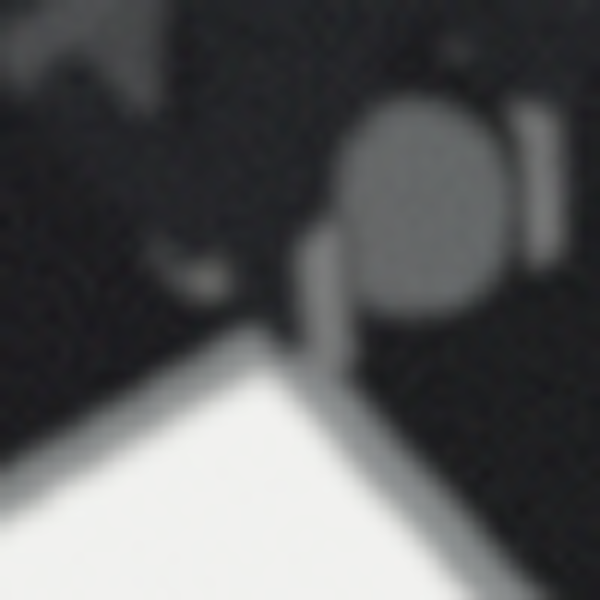

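Call:
play_rows(
  increments="0 0 0 -0.1;0 0 0 -0.12;0 0 0 -0.12;0 0 0 -0.12;0 0 0 -0.12;0 0 0 -0.1;0 0 0 0",
)

```text
clock: 18.0
position: [0.435, 0.1655, 0.2137]
ee_rot: [-0.577, 0.389, 0.613, 0.374]
ft_force: [0.4, -0.5, -0.9]
grip_width: 0.377
```

```bash
python3 -c "
from h import *
rep2()
s=camera('side');pred(s,np.array([210,170]))
a=s['img'][170:320,210:360]
cv2.imwrite('pics/r.png',cv2.resize(a,None,fx=4,fy=4,interpolation=cv2.INTER_CUBIC))
"
```

```text
t 18.0 pos [0.435  0.1655 0.2137] turn err 39.87056765078248 down [-0.053   0.01   -0.9985] F [ 0.4239 -0.5272 -0.8948] w 0.3771550883376558 q [ 0.779   0.2247 -1.3258  1.8169  0.188   1.3146  1.4045]
30 foot px [287.1106 416.2732] captop [389.9217 324.1568] mid [0.4579 0.1755 0.1823] foot [0.4842 0.1874 0.1324]
35 foot px [272.4401 407.1722] captop [391.144  324.9415] mid [0.4612 0.177  0.1846] foot [0.4913 0.1906 0.1374]
40 foot px [258.4865 397.4881] captop [392.2951 325.7748] mid [0.4643 0.1784 0.1872] foot [0.498  0.1937 0.1431]
45 foot px [245.3423 387.2768] captop [393.3661 326.6504] mid [0.4672 0.1797 0.1901] foot [0.5043 0.1965 0.1493]
50 foot px [233.0973 376.5979] captop [394.3489 327.5615] mid [0.4698 0.1809 0.1932] foot [0.51   0.1991 0.1562]
55 foot px [221.8387 365.5149] captop [395.2359 328.501 ] mid [0.4722 0.1819 0.1966] foot [0.5151 0.2015 0.1636]
```

View pics/r.png

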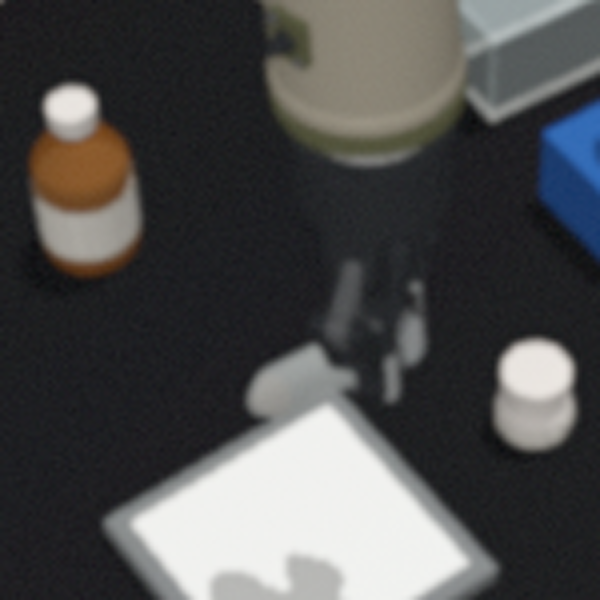

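```bash
python3 -c "
from h import *
o,M=st();print(M.T@np.array([.021,.007,-.064]), M.T@np.array([.021,.007,0]))"
```

```text
[ 0.0629 -0.0248 -0.0043] [-0.001  -0.022  -0.0023]
```

Call:
play_rows(
  increments="0.01 -0.008 -0.001 0.05;0.015 -0.008 -0.001 0.05;0.01 -0.006 -0.001 0.05;0 0 0 0",
)

```text
clock: 18.45
position: [0.456, 0.1678, 0.1764]
ee_rot: [-0.543, 0.442, 0.575, 0.424]
ft_force: [-1.0, 0.2, 0.3]
grip_width: 0.383
```

```bash
python3 -c "
from h import *
rep2()
s=camera('side');pred(s,np.array([210,170]))"
```

```text
t 18.45 pos [0.456  0.1678 0.1764] turn err 29.673540398850864 down [-0.0522  0.0073 -0.9986] F [-0.9991  0.2386  0.2873] w 0.3827866272418325 q [ 0.6383  0.3184 -1.2136  1.8189  0.277   1.2613  1.1675]
30 foot px [265.5119 425.5616] captop [355.6871 351.7784] mid [0.4802 0.1742 0.1456] foot [0.508  0.1814 0.0957]
35 foot px [252.2976 414.8796] captop [356.7975 352.6923] mid [0.4836 0.1751 0.1479] foot [0.5156 0.1834 0.1007]
40 foot px [239.7285 403.7559] captop [357.8451 353.6431] mid [0.4869 0.1759 0.1505] foot [0.5228 0.1853 0.1064]
45 foot px [227.8856 392.2565] captop [358.8219 354.6235] mid [0.49   0.1767 0.1534] foot [0.5294 0.187  0.1127]
50 foot px [216.8472 380.4502] captop [359.7202 355.6258] mid [0.4928 0.1775 0.1565] foot [0.5355 0.1886 0.1195]
55 foot px [206.6893 368.4084] captop [360.5334 356.6424] mid [0.4953 0.1781 0.1599] foot [0.541  0.19   0.1269]
```

Call:
play_rows(
  increments="0.009 0 0.004 0.02;0.009 0 0.004 0;0.007 0 0.002 0;0 0 0 0",
)

```text
clock: 18.9
position: [0.4521, 0.1778, 0.153]
ee_rot: [-0.54, 0.447, 0.57, 0.429]
ft_force: [-0.8, -0.1, -1.3]
grip_width: 0.381
```

```bash
python3 -c "
from h import *
rep2()
s=camera('side');pred(s,np.array([210,170]));t=camera('top');rep2()
cv2.imwrite('pics/t_s.png',cv2.resize(s['img'][170:320,210:360],None,fx=4,fy=4,interpolation=cv2.INTER_CUBIC))
cv2.imwrite('pics/t_t.png',t['img'])
"
```

```text
t 18.9 pos [0.4521 0.1778 0.153 ] turn err 28.626342465562672 down [-0.0497  0.0067 -0.9987] F [-0.7522 -0.1058 -1.2585] w 0.3807214533277656 q [ 0.5926  0.345  -1.1928  1.8486  0.3063  1.2164  1.1052]
30 foot px [261.1078 463.7619] captop [348.8934 395.3656] mid [0.4767 0.1834 0.122 ] foot [0.5048 0.1901 0.0721]
35 foot px [248.1642 453.0141] captop [349.9816 396.2838] mid [0.4803 0.1843 0.1243] foot [0.5124 0.1919 0.0771]
40 foot px [235.8513 441.8621] captop [351.0087 397.2358] mid [0.4836 0.185  0.1269] foot [0.5196 0.1936 0.0828]
45 foot px [224.2482 430.3724] captop [351.9668 398.2141] mid [0.4866 0.1858 0.1298] foot [0.5262 0.1952 0.089 ]
50 foot px [213.4314 418.614 ] captop [352.8483 399.2111] mid [0.4894 0.1864 0.1329] foot [0.5324 0.1967 0.0959]
55 foot px [203.4751 406.6583] captop [353.6467 400.2191] mid [0.492  0.187  0.1363] foot [0.5379 0.198  0.1033]
t 19.0 pos [0.4526 0.1778 0.1537] turn err 28.602702507217867 down [-0.0488  0.007  -0.9988] F [ 0.5769 -0.0524  0.0911] w 0.3799688997800651 q [ 0.5931  0.3444 -1.193   1.8474  0.306   1.217   1.1056]
```

View pics/t_s.png

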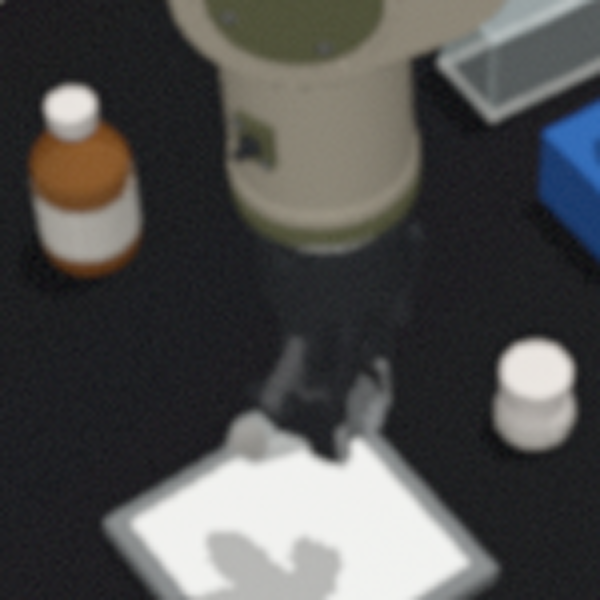

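View pics/t_t.png

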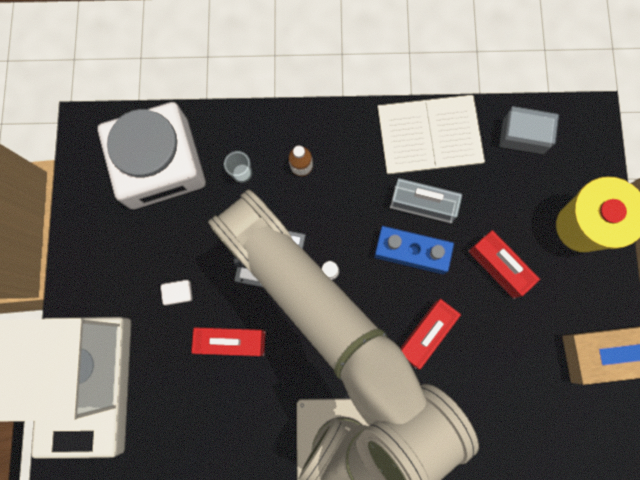

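Call:
play_rows(
  increments="0 0 0 0;0 0 0 0;0 0 0 0",
)

```text
clock: 19.3
position: [0.4532, 0.1777, 0.1546]
ee_rot: [-0.54, 0.447, 0.57, 0.43]
ft_force: [-0.4, 1.0, -0.2]
grip_width: 0.378
```

```bash
python3 -c "
from h import *
rep2();s=camera('side');camera('side');c=camera('side');rep2();print(get_obs()['joint_velocities'])
pred(c,np.array([210,170]))
cv2.imwrite('pics/u.png',cv2.resize(c['img'][260:300,255:315],None,fx=12,fy=12,interpolation=cv2.INTER_CUBIC))
"
```

```text
t 19.3 pos [0.4532 0.1777 0.1546] turn err 28.593863833165916 down [-0.0477  0.0073 -0.9988] F [-0.4136  1.0114 -0.2296] w 0.378491705844634 q [ 0.5942  0.3435 -1.1936  1.8461  0.3055  1.2176  1.1066]
t 19.45 pos [0.4531 0.1776 0.1544] turn err 28.592249848424643 down [-0.0479  0.0072 -0.9988] F [-0.1412  0.147  -0.1214] w 0.37559585044136456 q [ 0.5941  0.3437 -1.1935  1.8464  0.3056  1.2176  1.1064]
[-0.0016 -0.0005 -0.0012  0.002  -0.0011 -0.0009 -0.001 ]
30 foot px [260.348 461.794] captop [348.0714 393.2681] mid [0.4775 0.1832 0.1229] foot [0.5055 0.1899 0.0731]
35 foot px [247.4038 451.0355] captop [349.1598 394.1873] mid [0.481  0.1841 0.1252] foot [0.5131 0.1917 0.0781]
40 foot px [235.0899 439.872 ] captop [350.187  395.1403] mid [0.4843 0.1848 0.1278] foot [0.5203 0.1934 0.0837]
45 foot px [223.4854 428.37  ] captop [351.1452 396.1196] mid [0.4873 0.1856 0.1307] foot [0.527 0.195 0.09 ]
50 foot px [212.6668 416.5988] captop [352.027  397.1178] mid [0.4901 0.1862 0.1339] foot [0.5331 0.1964 0.0969]
55 foot px [202.7083 404.6297] captop [352.8256 398.127 ] mid [0.4927 0.1868 0.1373] foot [0.5386 0.1978 0.1042]
```

View pics/u.png

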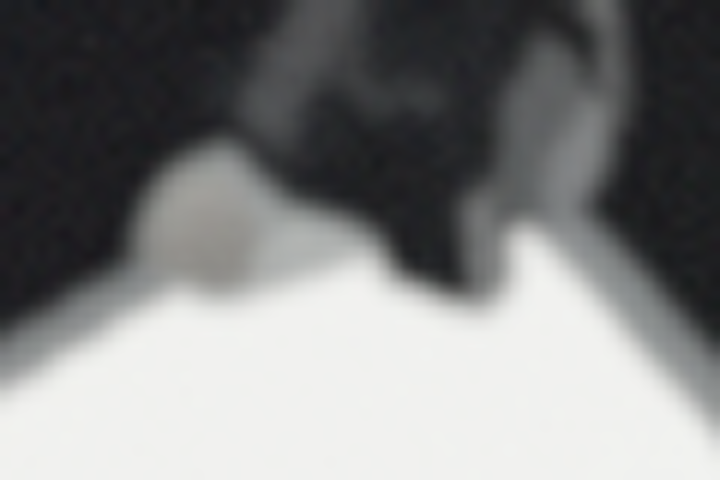

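```bash
python3 -c "
from h import *
print(workorder.hand_in());rep2()"
```

```text
the job is handed in; nothing more can be done
None
the job is handed in; nothing more can be done
```

I handed the job in at about 19.5 s, with the long tube held in the gripper, tipped at about 45° with its cap up, over the middle of the light pad.

- **Hood:** I lifted the clear hood off the rack and stood it upright on the bare strip beyond it. It was still standing there in a top view taken about half a second before hand-in.
- **Tube:** The long tube was in the middle hole. The arm's moves cannot tilt the tool, so I gripped the cap lightly and tipped the tube in the jaws against the fixed rack's hole rim. Contact forces were only a few newtons.

**Last checks**
- **Position:** The middle of the tube is at about (0.487, 0.186) m. I estimated the pad centre at (0.488, 0.187) m.
- **Height:** The middle of the tube is about 115 mm above the pad face and the foot about 74 mm above it.
- **Tilt:** The slope of the tube's lower edge in the side view gave about 44°. The foot's position in the picture gave 41 to 48°, depending on how much camera error I allow for.
- **Still and clear:** Joint speeds and wrist force were near zero. The grip was 38% open, firm on the cap. The last views showed nothing touching the tube except the gripper.
- **Everything else:** The short tubes, red look-alikes and bystander items looked unmoved.

**What disagreed**
- **Cameras:** The two cameras differed by about 5 mm, and the side view was 8 to 13 mm off in x against the arm's own readings. I worked from averages.
- **Tool drift:** The tool drifted about 3° from vertical during the moves. The tilt checks were made on the tube after that drift.
- **Top view:** The arm hides the tube there, so the tilt comes from the side camera alone.

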